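# Open the jar rack: release the ratchet and push the stop home

### The arm

A 6-joint arm with a two-finger parallel gripper is mounted at the origin on a cart in front of the work surface, level with it; the furniture and walls round the work are solid. World frame = base frame: x ahead of the robot, y to its left, z up, the work surface at z = 0. Lengths are in m, angles in rad, forces in N, time in s.
With the tool pointing down it reaches from about 0.35 to 0.85 m from the base axis. Payload 8.1 kg.
Tool frame: the origin (TCP) lies at the very end of the fingers, on their centre line; the grasp point (between the pads) lies robot.tcp_to_grasp behind it (robot.tcp_to_grasp is the distance from the TCP to the grasp point, in m); z points along the fingers, y is the line along which they close (so a half turn about z gives the same grasp; the last joint's range is limited). The gripper opens to 93 mm and grips with 3 to 60 N. Pads are 15 mm wide; open, the fingers measure 128 mm over their backs; the gripper's body (75 mm by 188 mm) begins 65 mm behind the grasp point.
Start: joints at [-1.38, 0.13, 1.488, -0, 1.523, -0.085], TCP at [0.163, -0.577, 0.219] pointing down, gripper open.
Joint ranges: [-2.96, 2.96], [-0.89, 2.26], [0.02, 2.5], [-1.34, 4.48], [0, 2.73], [-2.66, 2.66]. Speed limits (rad/s): [2.39, 2.39, 2.79, 3.14, 3.14, 3.14].

### API

Orientations are given as a rotation vector (axis times angle).
In Python, from plant import robot gives the robot as it stands. The module is installed in compiled form; this text tells all that it offers.
- The arm moves only by the shell command python3 -m pendant 'ROWS' [FORCE]. ROWS is JSON, a list that holds one entry, the list of rows, each a list of 5 numbers: the opening, from 0 (shut) to 1 (fully open), then the shift along the tool's x, y, z in cm, then the turn about the tool's z in degrees. In form: [[[fingers, x, y, z, roll], ...]]. A call has 1 to 8 rows; each row shifts and turns the commanded pose from where the row before left it, along the tool's axes as they then stand; what a row does not reach is not made up. A row lasts 1/10 s, in which the tool goes at most 50 mm and 8.59 degrees, less where a joint would pass 70% of its speed; a pose out of reach is approached as far as the arm can. A call is refused whole if a number of a shift passes 5 or a number of a turn 8.59, either way. A call with a gripper value outside its range is refused whole. The fingers move at their own pace and stop on an object; FORCE is the grip in N (left out, the last holds). Time passes only in rows, so rows that do not move let the fingers close. It gives the time, the measured TCP pose, the force, the opening and the grip force at its end, in the units of the state.
- robot.read_state(): the state, without advancing time (a new reading comes with each control period).
- robot.read_camera(name): name is "scene" or "side" or "wrist"; returns a dict with "img" (480x640x3 uint8, blue, green, red), "K" (3x3 intrinsics, pixels), "k1" (the pictures are not rectified: a ray, as slopes to the right and down, at radius r is drawn at 1 + k1 r^2 times it, then the intrinsics apply), "pose" (4x4, takes a point from camera to world coordinates). Camera axes: x right, y up, looking along -z (the intrinsics and any distortion apply to the point x, -y, -z); pixel columns grow to the right and rows downward; lengths in m; the calibration is good to about 2 mm. A picture is of the moment at which its call begins. There is no depth.
- robot.close_job(): hands the job in; it is judged then, once.
The state is a dict: "t": time; "q": joint angles; "dq": joint speeds; "joint_torque": joint torques, N m; "tool_pos": TCP position; "orientation": TCP orientation; "force": force on the tool from outside, world axes, zero at the start; "wrist_torque": the same for the moment, N m; "opening": finger opening in m; "gripper_force": force on a finger pad.
Only numpy, scipy, OpenCV 4.12 (cv2) and the standard library are available. Lean on these libraries where they do the work, as an engineer would, in place of code of your own. Each camera call takes 0.05 s, during which the arm holds its last target. There are 200 camera calls.

### The job

Open up the jar rack so that more jars will fit: press the red release pad on the sliding stop all the way down, where it stays by itself, then push the stop back along its toothed bar, away from the end plate, until it is fully home against the wooden end block. Only press and push with the fingers: do not grip or lift anything, leave the jam jar, the tin and the salt shaker standing where they are, and finish with the robot clear of everything.

Things in the scene. Friction and masses are not known exactly. Their poses are not given: they have to be found in the camera images.
- rack: Fixed jar rack: pale wooden board 457x140x12 mm. Origin: centre of its underside on the worktop; x along it, the way the stop must be pushed (roughly to the robot's right), y away from the robot, z up. End plate (top 74 mm up) across the -x end. Steel bar 18 mm wide along x at y=-48 mm, nearer the robot, its teeth reaching 30.5 mm up. Wooden end block, top 62 mm up, at the bar's +x end.
- stop (a joint): Grey sliding stop along the bar, m: 0 = nearest the end plate, grows as pushed back (rack +x), 0.120 = home against the end block. Starts between 0 and 0.04. The ratchet lets it move towards the end plate but blocks it the other way, after at most 10 mm of play, until the release is right down; then about 2 N slides it. It stays where left.
- stop_push (a point): Place to push: point on the front face of the grey stop over the bar, 48 mm above the worktop. The face, 14 to 62 mm up, looks to rack -x and reaches from 19 mm on the robot's side of this point to 115 mm on the far side. In front of it, over the bar, is free space: jars stand 40 mm or more to the side. Behind the 10 mm plate is the carriage, 140 mm long in all, 40 mm wide, up to 58 mm high.
- release (a joint): Angle of the red release rocker, rad: 0 = up (ratchet locked), 0.26 = right down at its hard stop. A stiff pivot: it moves only while pressed and stays where it is left, with no spring. Pressing takes about 4 to 5 N, up to 9 N with friction. It lifts the ratchet pawl clear of the teeth only above about 0.15, so press it right down.
- release_pad (a point): Centre of the top of the red release pad, 44 mm along the bar x 34 mm wide, on top of the carriage, 48 mm behind the stop's front face (rack +x) on the bar line. About 62 mm above the worktop when up, tilted with its rear edge lower; goes down 12 mm to a hard stop at about 50 mm, where it is level. Its pivot lies 44 mm further back.
- bar_end (a point): Point on the face of the wooden end block that the carriage's rear end meets when the stop is home; on the bar line, 48 mm above the worktop.
- jam_jar: Jam jar with a yellow lid, 68 mm across, 84 mm tall, loose, standing on the board between end plate and stop, 80 mm from the bar line. Origin: centre of its underside. Leave it standing.
- tin: Green and gold tin, 75 mm across, 58 mm tall, loose, standing on the board between end plate and stop, 80 mm from the bar line. Origin: centre of its underside. Leave it standing.
- salt_shaker: Salt shaker, 44 mm across, 90 mm tall, loose, standing on the board behind the stop, 80 mm from the bar line, clear of the stop's path. Origin: centre of its underside. Leave it standing.
Mind the look-alikes: they are no part of the job. What is shaped like the jam_jar but purple or turquoise is not meant.

How it is judged:
By the outcome, as a careful person would: the job done as asked, in the order asked, and still so for the second after the job is handed in, with the robot touching nothing.
It also fails if it takes over 40 s, if anything falls off the work surface, if the arm or the gripper's body presses on something with over 40 N, if the wrist force passes 120 N, or if a joint passes its speed limit or range.

## Working session

There is one attempt and no reset: what is moved stays moved. The work goes in short steps, Python scripts to look and compute and a shell command to move; the robot and the scene stay as the last step left them, time stands still between calls to the robot, and variables do not carry over. Pictures are saved under pics/ and viewed, at most 10 in all, crops included, and the job is handed in when it is done.

```bash
mkdir -p pics; cat > h.py <<'E'
import numpy as np, cv2
from scipy.spatial.transform import Rotation as R
from plant import robot
def ray(c,u,v):
    K=c["K"];p=cv2.undistortPoints(np.array([[[u,v]]],float),np.array(K,float),np.array([c["k1"],0,0,0.]))[0,0]
    P=np.array(c["pose"]);return P[:3,3],P[:3,:3]@np.array([p[0],-p[1],-1])
def onz(c,u,v,z):
    o,d=ray(c,u,v);return o+d*(z-o[2])/d[2]
E
python3 - <<'E'
from h import *
import pickle
C={}
for n in("scene","side","wrist"):
    c=robot.read_camera(n);C[n]=c;cv2.imwrite(f"pics/{n}0.png",c["img"]);print(n,np.round(c["pose"],3).tolist(),c["k1"])
pickle.dump(C,open("c0.pkl","wb"))
s=robot.read_state();print(s["t"],s["tool_pos"],s["orientation"],s["force"],s["opening"],robot.tcp_to_grasp)
E
```

```text
scene [[-0.577, 0.582, -0.573, -0.379], [-0.817, -0.414, 0.402, 0.667], [-0.003, 0.7, 0.714, 1.111], [0.0, 0.0, 0.0, 1.0]] 0.012381843176137695
side [[0.581, 0.297, -0.758, -0.54], [-0.814, 0.238, -0.53, -0.596], [0.023, 0.925, 0.38, 0.591], [0.0, 0.0, 0.0, 1.0]] 0.014622364100584716
wrist [[0.273, 0.925, 0.266, 0.238], [-0.962, 0.262, 0.074, -0.557], [-0.001, -0.277, 0.961, 0.384], [0.0, 0.0, 0.0, 1.0]] -0.07452552227922915
0.15 [ 0.16335392 -0.57688619  0.21780891] [-3.11034355e+00 -4.31682708e-01  8.14074608e-05] [ 0.95901775  0.83834008 -0.80643847] 0.0930315835242506 0.0188
```

View pics/scene0.png

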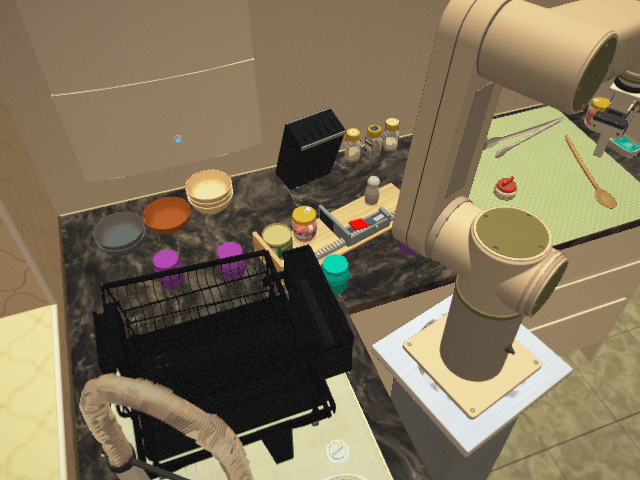

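View pics/side0.png

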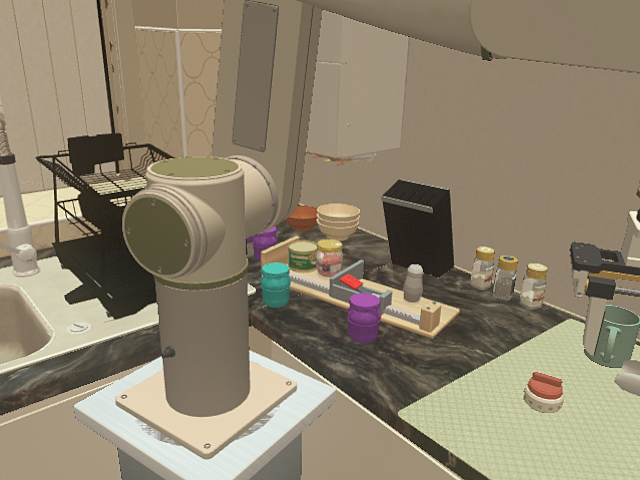

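The scene view shows the rack at the centre, with the red pad at about (358,224) in scene and (352,282) in side. Other red items are the red-lidded pot on the mat (scene (506,186), side (545,390)) and the bowl (scene (167,214)). I choose the pad on the grey stop and will check it in a close crop.

```bash
python3 - <<'E'
from h import *
import pickle
C=pickle.load(open("c0.pkl","rb"))
a=cv2.resize(C["scene"]["img"][165:295,245:425],(800,578),interpolation=cv2.INTER_CUBIC)
b=cv2.resize(C["side"]["img"][225:345,255:465],(800,457),interpolation=cv2.INTER_CUBIC)
cv2.imwrite("pics/cs.png",a);cv2.imwrite("pics/cb.png",b)
pp=[]
for n,roi in(("scene",(335,210,385,245)),("side",(330,265,380,300))):
    c=C[n];h=cv2.cvtColor(c["img"],cv2.COLOR_BGR2HSV);m=((h[...,0]<8)|(h[...,0]>172))&(h[...,1]>170)&(h[...,2]>100)
    x0,y0,x1,y1=roi;ys,xs=np.nonzero(m[y0:y1,x0:x1]);u,v=xs.mean()+x0,ys.mean()+y0
    print(n,len(xs),u,v,onz(c,u,v,.062)); pp.append(ray(c,u,v))
(o1,d1),(o2,d2)=pp
t=np.linalg.lstsq(np.c_[d1,-d2],o2-o1,rcond=None)[0];print(o1+d1*t[0],o2+d2*t[1])
E
```

```text
scene 147 358.1224489795918 223.63945578231292 [ 0.42080173 -0.01186245  0.062     ]
side 176 350.8238636363636 281.33522727272725 [ 0.41568799 -0.01936096  0.062     ]
[ 0.42402834 -0.01459949  0.05776871] [ 0.4238032  -0.01446412  0.05750947]
```

View pics/cs.png

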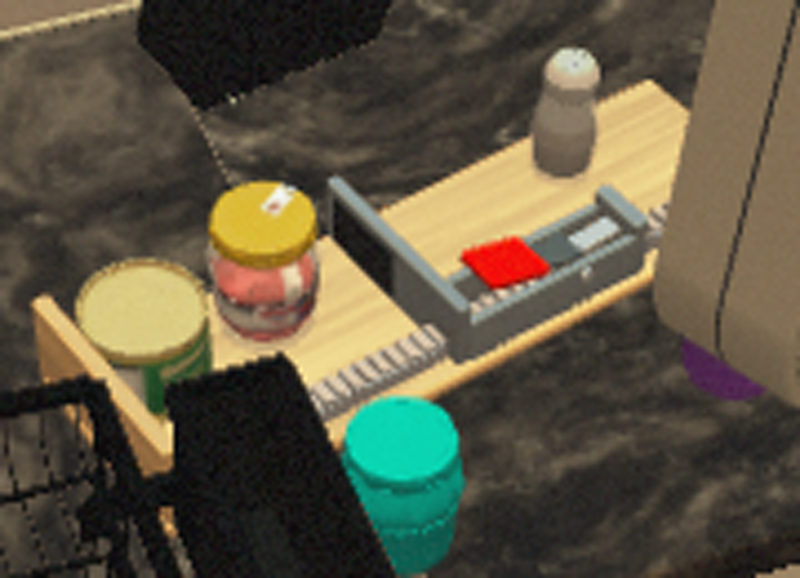

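View pics/cb.png

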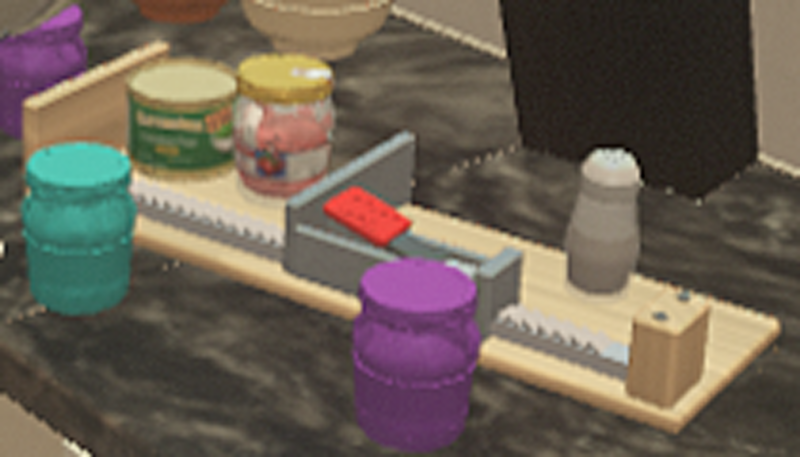

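The crops show the red pad (scene crop (505,262), side crop (367,215)) on the grey stop, so the choice is right. The turquoise decoy stands beside the bar ahead of the stop and the purple decoy beside the carriage. Next I measure the rack's axis and heights.

```bash
python3 - <<'E'
from h import *
import pickle
C=pickle.load(open("c0.pkl","rb"))
S=lambda x,y:ray(C["scene"],245+x/4.444,165+y/4.444)
B=lambda x,y:ray(C["side"],255+x/3.81,225+y/3.81)
def tri(a,b):
    (o1,d1),(o2,d2)=a,b
    t=np.linalg.lstsq(np.c_[d1,-d2],o2-o1,rcond=None)[0];p=o1+d1*t[0];q=o2+d2*t[1];return (p+q)/2,np.linalg.norm(p-q)
def z(r,h): o,d=r;return o+d*(h-o[2])/d[2]
T={"stop far top":((332,180),(412,134)),"stop near top":((466,314),(289,206)),"plate far":((40,298),(165,43)),"plate near":((172,455),(27,101)),
"turq top":((403,435),(79,162)),"yellow lid":((265,212),(287,72))}
for k,(a,b) in T.items():
    p,e=tri(S(*a),B(*b));print(k,np.round(p,4),round(e,4))
print("side board far right",z(B(780,325),.012),"near right",z(B(678,420),.012),"scene far right",z(S(652,80),.012))
print("side stop top near,far",z(B(289,206),.062),z(B(412,134),.062),"scene",z(S(466,314),.062),z(S(332,180),.062))
print("block top left,right-front,back", [z(B(*q),.062) for q in((630,322),(670,335),(708,302),(668,286))])
print("purple top",z(B(417,288),.084))
print("dishrack corner scene z?", [z(S(285,355),h) for h in(.1,.2)])
s=robot.read_state();print(R.from_rotvec(s["orientation"]).as_matrix().round(3))
E
```

```text
stop far top [0.539  0.025  0.0574] 0.0036
stop near top [0.4046 0.0269 0.0569] 0.0028
plate far [0.543  0.2231 0.0703] 0.0022
plate near [0.402  0.2255 0.0721] 0.004
turq top [0.3324 0.1246 0.0839] 0.0008
yellow lid [0.504  0.0958 0.0946] 0.0014
side board far right [ 0.52968669 -0.23000373  0.012     ] near right [ 0.39640043 -0.22831972  0.012     ] scene far right [ 0.53335824 -0.22398907  0.012     ]
side stop top near,far [0.39810308 0.02155343 0.062     ] [0.53329742 0.02041217 0.062     ] scene [0.39920635 0.03104582 0.062     ] [0.53278293 0.02924953 0.062     ]
block top left,right-front,back [array([ 0.39160014, -0.19798761,  0.062     ]), array([ 0.39152811, -0.22064578,  0.062     ]), array([ 0.43791601, -0.2210355 ,  0.062     ]), array([ 0.44176823, -0.19614851,  0.062     ])]
purple top [ 0.31842341 -0.11129528  0.084     ]
dishrack corner scene z? [array([0.40289002, 0.15132928, 0.1       ]), array([0.32553987, 0.20230784, 0.2       ])]
[[ 0.962  0.272 -0.   ]
 [ 0.272 -0.962  0.001]
 [ 0.    -0.001 -1.   ]]
```

Measured: rack +x is world −y to within about 1°. The bar line is at x≈0.419, the stop's front face at y≈0.027 and the pad at about (0.42,−0.017,0.058). The home face is at y≈−0.058. The plate height (0.071 measured, 0.074 given), board length (0.454 measured, 0.457 given) and plate width agree. I shut the fingers, square up and move over the pad.

```bash
python3 -m pendant '[[[0,0,0,0,7.9],[0,0,0,0,7.9],[0,4.3,0,0,0],[0,4.3,0,0,0],[0,4.3,-3,0,0],[0,4.3,-3,0,0],[0,4.3,-3,0,0],[0,4.0,-3,0,0]]]' 10
python3 -m pendant '[[[0,0,-4.5,0,0],[0,0,-4.5,0,0],[0,0,-4.5,0,0],[0,0,-4.5,0,0],[0,0,-4.5,0,0],[0,0,-4.5,0,0],[0,0,-4,0,0],[0,0,-3,0,0]]]'
```

```text
t: 0.95
tool_pos: [0.4137, -0.4601, 0.2182]
orientation: [-3.141, 0.0, 0.001]
force: [-0.4, -0.6, -0.2]
opening: 0.0334
gripper_force: 0.0
t: 1.75
tool_pos: [0.412, -0.1192, 0.2185]
orientation: [-3.141, -0.002, -0.0]
force: [1.1, -0.3, 0.4]
opening: 0.0003
gripper_force: 0.0
```

```bash
python3 -m pendant '[[[0,0.3,-3.5,0,0],[0,0.2,-3.5,2,0],[0,0,-2.0,3,0],[0,0,0,2.5,0],[0,0,0,2.5,0],[0,0,0,0,0],[0,0,0,0,0]]]'
python3 - <<'E'
from h import *
import pickle
C={}
for n in("scene","side","wrist"):
    c=robot.read_camera(n);C[n]=c
pickle.dump(C,open("c1.pkl","wb"))
print(robot.read_state()["tool_pos"])
cv2.imwrite("pics/w1.png",C["wrist"]["img"])
E
```

```text
t: 2.45
tool_pos: [0.417, -0.0315, 0.1188]
orientation: [-3.141, 0.0, 0.002]
force: [-0.6, -0.0, 0.2]
opening: 0.0003
gripper_force: 0.0
[ 0.41857076 -0.03190185  0.12040652]
```

View pics/w1.png

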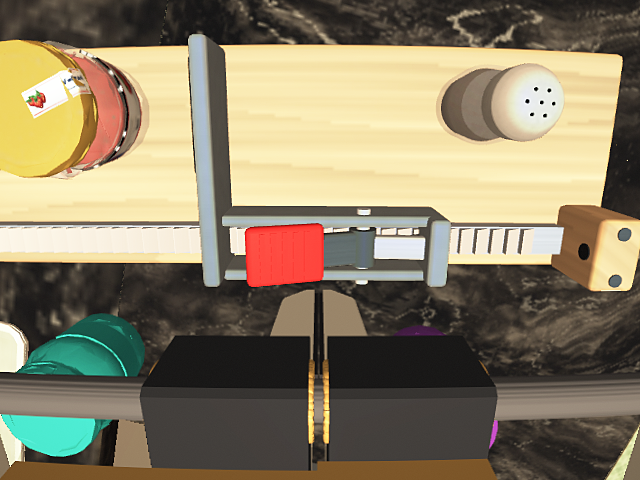

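The wrist view shows the pad at about (285,255), the stop plate's top edge at x≈190–212 and the block at (598,247). The fingers are just right of the pad centre. I'll refine the positions from this view.

```bash
python3 - <<'E'
from h import *
import pickle
c=pickle.load(open("c1.pkl","rb"))["wrist"]
h=cv2.cvtColor(c["img"],cv2.COLOR_BGR2HSV);m=((h[...,0]<6)|(h[...,0]>174))&(h[...,1]>200)&(h[...,2]>100);m[:200]=0;m[300:]=0
ys,xs=np.nonzero(m);print(xs.mean(),ys.mean(),onz(c,xs.mean(),ys.mean(),.061))
print("pad LR",onz(c,246,257,.064)[:2],onz(c,323,253,.058)[:2],"TB",onz(c,285,225,.061)[:2],onz(c,285,285,.061)[:2])
print("front top edge",onz(c,204,284,.062),onz(c,190,36,.062)); print("carr rear",onz(c,446,284,.058),"block face top",onz(c,560,209,.062))
E
```

```text
284.73027259684363 245.85365853658536 [ 0.42945662 -0.01442735  0.061     ]
pad LR [0.42397516 0.00671082] [ 0.42440948 -0.0355239 ] TB [ 0.44124115 -0.01482569] [ 0.4064073 -0.0140691]
front top edge [0.40729558 0.0317015  0.062     ] [0.53703454 0.03008656 0.062     ]
carr rear [ 0.40565367 -0.10647084  0.058     ] block face top [ 0.45071783 -0.16535587  0.062     ]
```

```bash
python3 -m pendant '[[[0,0.5,-1.9,0,0],[0,0,0,2,0],[0,0,0,2,0],[0,0,0,1,0],[0,0,0,0.5,0],[0,0,0,0,0]]]'
python3 -m pendant '[[[0,0,0,0.4,0],[0,0,0,0.4,0],[0,0,0,0.4,0],[0,0,0,0.2,0],[0,0,0,0,0],[0,0,0,0,0]]]'
```

```text
t: 3.2
tool_pos: [0.4226, -0.0126, 0.0639]
orientation: [-3.142, 0.001, -0.0]
force: [-0.3, -0.3, 1.2]
opening: 0.0007
gripper_force: 0.0
t: 3.8
tool_pos: [0.4229, -0.0127, 0.0499]
orientation: [3.141, 0.0, 0.002]
force: [2.5, 0.5, 3.8]
opening: 0.0006
gripper_force: 1.7
```

```bash
python3 -m pendant '[[[0,0,0,0.2,0],[0,0,0,0.2,0],[0,0,0,0,0],[0,0,0,0,0]]]'
```

```text
t: 4.2
tool_pos: [0.4236, -0.0129, 0.0486]
orientation: [3.141, 0.0, 0.002]
force: [-11.6, 1.9, 32.3]
opening: 0.0005
gripper_force: 16.4
```

Hard stop reached (32 N at 48.6 mm). I lift, go round in front of the stop and check.

```bash
python3 -m pendant '[[[0,0,0,-2,0],[0,0,0,-3,0],[0,0,0,-2.5,0],[0,0,-3,0,0],[0,0,-3,0,0],[0,-0.3,-2.5,0,0],[0,0,0,0,0],[0,0,0,0,0]]]'
python3 - <<'E'
from h import *
c=robot.read_camera("wrist");cv2.imwrite("pics/w2.png",c["img"])
import pickle;pickle.dump(c,open("c2.pkl","wb"))
E
```

```text
t: 5.0
tool_pos: [0.4186, 0.0724, 0.1199]
orientation: [3.141, 0.003, -0.003]
force: [-0.2, 0.8, -0.0]
opening: 0.0006
gripper_force: 0.0
```

View pics/w2.png

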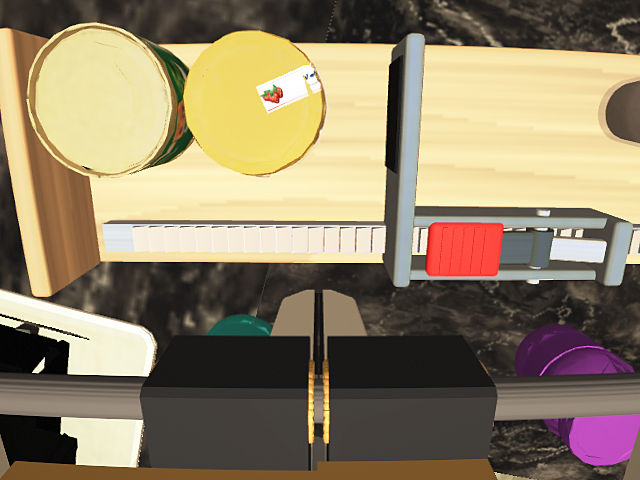

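The wrist view shows the pad now flat (465,248) between the carriage walls, with the jar and tin undisturbed. The fingers (318,290) are over free bar, and the stop plate's front face is at x≈387–392. I check the pale tray edge (155,340) against the gripper body before going down.

```bash
python3 - <<'E'
from h import *
import pickle
c=pickle.load(open("c2.pkl","rb"))
for z in(.0,.06,.13,.16):print(z,onz(c,155,340,z)[:2],onz(c,0,290,z)[:2])
print("face",onz(c,404,284,.062)[:2],onz(c,392,284,.062)[:2]); print(c["pose"][:3,3])
E
```

```text
0.0 [0.33686937 0.19479392] [0.37620216 0.31145538]
0.06 [0.37028352 0.16898813] [0.4013644  0.26117433]
0.13 [0.40926669 0.13888138] [0.43072034 0.20251311]
0.16 [0.42597376 0.12597848] [0.44330145 0.17737258]
face [0.40749044 0.02310314] [0.40749867 0.02989553]
[0.49613808 0.07179048 0.28599032]
```

The body's clearance beside the dish rack is thin in this orientation. A 90° turn makes it narrow along the bar, and it clears all the jar tops.

```bash
python3 -m pendant '[[[0,0,0,0,8.2],[0,0,0,0,8.2],[0,0,0,0,8.2],[0,0,0,0,8.2],[0,0,0,0,8.2],[0,0,0,0,8.2],[0,0,0,0,8.2],[0,0,0,0,8.2]]]'
python3 -m pendant '[[[0,0,0,0,8.2],[0,0,0,0,8.2],[0,0,0,0,8],[0,0.7,0,0,0],[0,0.7,0,0,0],[0,0,0,0,0],[0,0,0,0,0]]]'
```

```text
t: 5.85
tool_pos: [0.4189, 0.051, 0.1199]
orientation: [-2.642, 1.655, 0.023]
force: [0.6, 0.1, 0.5]
opening: 0.0004
gripper_force: 0.0
t: 6.55
tool_pos: [0.4044, -0.0457, 0.1107]
orientation: [-2.27, 2.0, 0.104]
force: [-0.1, 0.7, -0.1]
opening: 0.0003
gripper_force: 0.0
```

```bash
python3 - <<'E'
from h import *
s=robot.read_state();print(s["t"],np.round(s["q"],3),np.round(s["dq"],3),s["tool_pos"]);print(R.from_rotvec(s["orientation"]).as_matrix().round(3))
E
```

```text
6.55 [-0.362 -0.34   2.132  0.134  1.376  2.626] [ 0.014 -0.003  0.003  0.004  0.002  0.003] [ 0.40435191 -0.04566821  0.11072306]
[[ 0.127 -0.992  0.024]
 [-0.984 -0.123  0.131]
 [-0.127 -0.04  -0.991]]
```

The wrist joint hit its range (q6 = 2.63), so I unwind and take the opposite quarter turn.

```bash
python3 -m pendant '[[[0,0,0,-3,0],[0,0,0,0,-8.2],[0,0,0,0,-8.2],[0,0,0,0,-8.2],[0,0,0,0,-8.2],[0,0,0,0,-8.2],[0,0,0,0,-8.2],[0,0,0,0,-8.2]]]'
python3 - <<'E'
from h import *
s=robot.read_state();print(s["t"],np.round(s["q"],3));print(R.from_rotvec(s["orientation"]).as_matrix().round(3))
E
```

```text
t: 7.35
tool_pos: [0.4037, -0.0489, 0.1405]
orientation: [-2.937, 0.65, 0.007]
force: [-0.2, 1.8, 0.1]
opening: 0.0004
gripper_force: 0.0
7.35 [-0.371 -0.37   2.098  0.132  1.44   1.617]
[[ 0.907 -0.42   0.024]
 [-0.42  -0.898  0.131]
 [-0.033 -0.129 -0.991]]
```

The arm is still tilted 7.7° after hitting the limit, with the body leaning back over the stop. That leaves more clearance from the dish rack, and the body still clears the shaker (0.116 against 0.102). I return to the original roll and use that.

```bash
python3 -m pendant '[[[0,0,0,0,-8.3],[0,0,0,0,-8.3],[0,0,0,0,-8.2],[0,0.8,-3.7,1.2,0],[0,0.8,-3.7,1.2,0],[0,0,-3.6,1.1,0],[0,0,0,0,0],[0,0,0,0,0]]]'
python3 - <<'E'
from h import *
s=robot.read_state();print(s["t"],np.round(s["q"],3));print(R.from_rotvec(s["orientation"]).as_matrix().round(3))
c=robot.read_camera("wrist");print("face",onz(c,404,284,.062)[:2]);cv2.imwrite("pics/w3.png",c["img"])
E
```

```text
t: 8.15
tool_pos: [0.421, 0.0648, 0.1205]
orientation: [-3.01, 0.01, -0.035]
force: [0.2, -0.9, -0.6]
opening: 0.0004
gripper_force: 0.0
8.15 [-0.087 -0.331  2.106  0.136  1.357  1.462]
[[ 1.    -0.005  0.023]
 [-0.008 -0.991  0.131]
 [ 0.022 -0.131 -0.991]]
face [0.41306511 0.02402273]
```

View pics/w3.png

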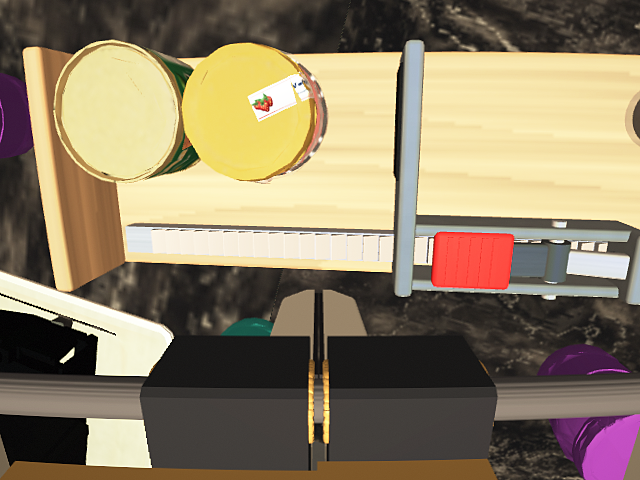

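The view shows the pad still flat (473,260), the plate edge at x≈395–410 and the fingers (318,290) clear of it. I go down to 47 mm and check for contact.

```bash
python3 -m pendant '[[[0,0,0.3,2,0],[0,0,0.3,2.2,0],[0,0,0.2,2,0],[0,0,0.1,1,0],[0,0,0,0,0],[0,0,0,0,0]]]'
```

```text
t: 8.8
tool_pos: [0.4236, 0.0633, 0.0488]
orientation: [-3.01, 0.019, -0.037]
force: [0.4, -0.2, 0.1]
opening: 0.0004
gripper_force: 0.0
```

```bash
python3 -m pendant '[[[0,0,0.8,-0.1,0],[0,0,0.8,-0.1,0],[0,0,0.8,-0.1,0],[0,0,0.8,-0.1,0],[0,0,0.8,-0.1,0],[0,0,0.8,-0.1,0]]]'
```

```text
t: 9.4
tool_pos: [0.4227, 0.0146, 0.0479]
orientation: [-3.01, 0.018, -0.037]
force: [-0.1, 2.1, 1.5]
opening: 0.0005
gripper_force: 1.1
```

Sliding freely at about 2 N, so the ratchet is released. I continue.

```bash
python3 -m pendant '[[[0,0,0.8,-0.1,0],[0,0,0.8,-0.1,0],[0,0,0.8,-0.1,0],[0,0,0.6,-0.1,0],[0,0,0.5,-0.05,0],[0,0,0.5,-0.05,0]]]'
python3 -m pendant '[[[0,0,0.5,-0.1,0],[0,0,0.5,-0.1,0],[0,0,0.3,0,0],[0,0,0,0,0]]]'
```

```text
t: 10.0
tool_pos: [0.4218, -0.0253, 0.0473]
orientation: [-3.01, 0.018, -0.035]
force: [0.7, 1.9, 2.7]
opening: 0.0006
gripper_force: 1.0
t: 10.4
tool_pos: [0.4215, -0.0385, 0.0475]
orientation: [-3.01, 0.018, -0.035]
force: [0.9, 0.0, 1.0]
opening: 0.0007
gripper_force: 0.0
```

```bash
python3 -m pendant '[[[0,0,0.3,-0.05,0],[0,0,0.3,-0.05,0],[0,0,0.3,-0.05,0],[0,0,0,0,0]]]'
```

```text
t: 10.8
tool_pos: [0.4216, -0.0476, 0.0479]
orientation: [-3.01, 0.018, -0.036]
force: [1.0, 0.2, 0.4]
opening: 0.0006
gripper_force: 0.0
```

```bash
python3 -m pendant '[[[0,0,0.3,-0.05,0],[0,0,0.2,-0.02,0],[0,0,0,0,0]]]'
```

```text
t: 11.1
tool_pos: [0.4215, -0.0491, 0.048]
orientation: [-3.003, 0.018, -0.035]
force: [1.6, 18.7, 2.1]
opening: 0.0005
gripper_force: 9.0
```

Hard contact at 19 N, so I back off, rise and look.

```bash
python3 -m pendant '[[[0,0,-1.5,0.2,0],[0,0,-1.5,0.2,0],[0,0,-0.4,-3,0],[0,0,-0.4,-3.5,0],[0,0,-0.4,-3.5,0],[0,0,-0.4,-3.5,0],[0,0,0,0,0],[0,0,0,0,0]]]'
python3 - <<'E'
from h import *
a=robot.read_camera("side")["img"][225:345,255:465];b=robot.read_camera("wrist")["img"]
cv2.imwrite("pics/f.png",np.vstack([cv2.resize(a,(560,320),interpolation=cv2.INTER_CUBIC),cv2.resize(b[:300],(560,262))]))
E
```

```text
t: 11.9
tool_pos: [0.4196, -0.0242, 0.1848]
orientation: [-3.011, 0.018, -0.039]
force: [-0.9, 0.4, 0.4]
opening: 0.0004
gripper_force: 0.0
```

View pics/f.png

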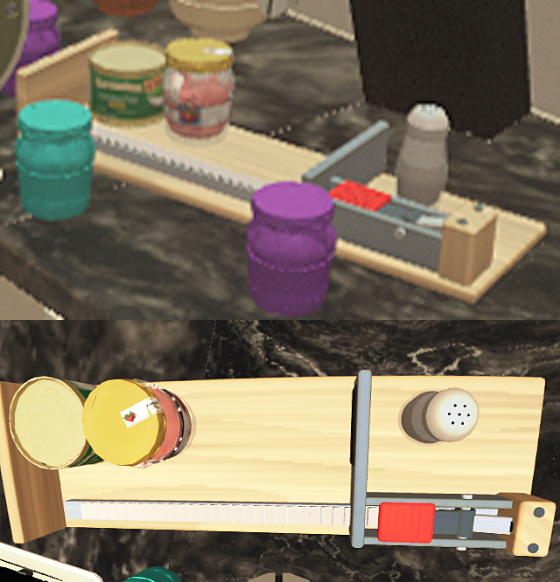

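The picture shows the carriage's rear against the wooden block (side view (443,245), wrist view (512,525)), and the red pad flat. The jar, tin and shaker are standing in place and the robot is clear.

```bash
python3 -c "
from plant import robot
print(robot.close_job())"
```

```text
the job is handed in; nothing more can be done
None
```

I pressed the red release down to its hard stop (32 N) and pushed the stop home against the end block (19 N contact). The jam jar, tin and shaker are still standing, the robot is clear, and the job went in at about 12 s.

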